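# Set the clamp screw of the template tray

### The job

Pull the tray of the grey clamp unit all the way out to its stop, turn its red thumbscrew clockwise until it seats on the stack of sewing templates, then back it off a quarter turn so that the stack can still be slid square. Finish while still holding the thumbscrew between the fingers at that setting, so that it cannot creep, with the tray still fully out. Do not tip the little jar in the tray, and leave the other things on the table and on the unit where they are.

Things in the scene. Friction and masses are not known exactly. Their poses are not given: they have to be found in the camera images.
- unit: Low grey clamp unit, fixed to the table, 260 (x) by 300 (y) by 117 high, with a tray behind a blue front panel. Origin: centre of its underside, on the table; its x axis points from the front to the back, so the tray comes out along -x; z up. Its front face lies 130 mm from the origin at -x.
- tray (a joint): The tray's travel in m: 0 shut, 0.15 fully out at its hard stop. It slides level along the unit's -x, with about 4 N of friction, and stays where it is left. Its blue front panel (12 thick, 296 wide) reaches 106 mm above the table. The unit's roof begins 12 mm behind the closed front face, so the screw comes out into the open only when the tray is out.
- tray_handle (a point): Middle of the tray's steel bar handle, 110 mm long, level, parallel to the front panel, round bar 10 mm thick, 45 mm in front of the panel (centre to face), 85 mm above the table, in the open from above. Axes as the unit's: x from front to back, y along the bar, z up.
- screw (a joint): How far the thumbscrew is backed off from its seat, rad: 0 seated (hard stop), growing counter-clockwise as seen from above; a quarter turn is 1.57. It is found 0.9 to 2.8 rad open. About 0.06 N m of friction; it stays where it is left, and does not noticeably rise or sink as it turns.
- screw_grip (a point): Centre of the thumbscrew's red grip, on its vertical axis: a flat upright bar 42 long (x), 13 thick (y), 32 high on a 30 mm hub. 83 mm above the table; bar top at 97, steel bridge under the hub at 57. x lies along the bar and turns with it; seated, it has the unit's x direction. It rides with the tray, 120 mm behind the handle, mid-width. Tray out: 60 mm free to the panel, 85 to the roof.
- jar: Small glass jar with a yellow lid, 36 mm in diameter, 46 high, standing loose on the tray near the side at +y of the unit, about 105 mm off the tray's middle; origin at the centre of its underside, z up. It rides along with the tray.
- tin: Closed steel tin with a paper label, 90 in diameter, 100 high, standing on the table beside the unit's front on its +y side; origin: centre of its underside.
- tape: Roll of yellow tape, 104 outside, 76 inside, 25 high, lying on the table nearer the robot than the unit, on its +y side; origin: centre of its underside.
- tub: Lilac tub with a purple lid, 160 by 120 by 95 high, on the table beside the unit's front on its -y side; origin: centre of its underside.
- scissors: Scissors with black handles, 175 long, 90 wide at the handles, 11 high, lying on the table nearer the robot than the unit, on its -y side; origin: the pivot, at table height; x towards the blades' tips.
- spool: Empty wooden spool, 48 in diameter, 50 high, standing on the unit's roof near its middle; origin: centre of its underside.

How it is judged (in metres and radians):
On the way, in this order (a step that is already met when the one before it is completed fails the run):
1. the tray is pulled out to its stop (value of joint tray above 0.143 m), for 0.2 s.
2. the thumbscrew is turned clockwise until it seats, with the tray out (value of joint screw below 0.07 rad and value of joint tray above 0.135 m), for 0.1 s.
At the end, for the whole second after the job is handed in: Screw at rest 1.27 to 1.87 rad (a quarter turn, within 17 degrees) back from its seat, the fingers gripping it (over 4 N, grasp point within 35 mm of the grip's centre); tray within 15 mm of its stop; jar upright (within 0.3 rad); other things within 30 mm of their starts (value of joint screw between 1.27 and 1.87 rad and velocity of joint screw between -0.1 and 0.1 rad/s and value of joint tray above 0.135 m and contact force between the fingers and screw above 4 N and distance between the grasp point and screw_grip below 0.035 m and angle between jar's own z axis and vertical below 0.3 rad and distance of each of tin, tape, tub, scissors, spool from where it was at the start of the episode below 0.03 m); the arm keeps its last pose, push and grip.
It fails at once if the jar in the tray is tipped (angle between jar's own z axis and vertical above 0.5 rad).
It fails at once if one of the other things on the table or the unit is shoved away (distance of any of tin, tape, tub, scissors, spool from where it was at the start of the episode above 0.03 m).
It also fails if it takes over 54 s, if anything falls off the work surface, if the arm or the gripper's body presses on something with over 40 N, if the wrist force passes 120 N, or if a joint passes its speed limit or range.

### The arm

A 6-joint arm with a two-finger parallel gripper is mounted at the origin on the work surface. World frame = base frame: x ahead of the robot, y to its left, z up, the work surface at z = 0. Lengths are in mm, angles in degrees, forces in N, time in s.
With the tool pointing down it reaches from about 300 to 850 mm from the base axis. Payload 4.2 kg.
Tool frame: the origin (TCP) lies between the finger pads; the fingertips stand ahead of it and the grasp point (between the pads) lies 8 mm behind it (env.tip_reach is the x of the fingertips in the tool frame, in mm); x points along the fingers, y is the direction in which the jaws open and shut, and the axes are right-handed (so a half turn about x gives the same grasp; the last joint's range is limited). The gripper opens to 91 mm and grips with 3 to 60 N. Pads are 32 mm wide; open, the fingers measure 118 mm over their backs; the gripper's body (76 mm by 178 mm) begins 60 mm behind the grasp point.
Start: joints at [-73.854, 18.312, 89.639, -0, 72.044, -1.146], TCP at [170.915, -549.026, 224.976] pointing down, gripper open.
Joint ranges: [-177.97, 177.97], [-48.28, 115.42], [12.27, 149.76], [-77.06, 257.06], [2.81, 150.46], [-146.56, 146.56]. Speed limits (degrees/s): [147.25, 147.25, 180, 180, 180, 180].

### API

Orientations are given as [roll, pitch, yaw] about the fixed x, y, z axes, in that order (R = Rz(yaw) Ry(pitch) Rx(roll)).
In Python, from workcell import env, cams gives the robot as it stands.
- The arm moves only by the tool arm_command, never from a script. Its argument "deltas" is a list of rows, each a list of 3 entries, a list of its own where there are three numbers: the opening, from 0 (shut) to 1 (fully open), then the shift along the world's x, y, z in mm, then the turn about the world's z in rad. A call has 1 to 20 rows; each row is the pose to reach, as a shift and turn from the pose commanded when the call began; what a row does not reach only later rows make up. A row lasts 1/10 s, in which the tool goes at most 50 mm and 8.59 degrees, less where a joint would pass 70% of its speed; a pose out of reach is approached as far as the arm can. A call with a gripper value outside its range is refused whole. The fingers move at their own pace and stop on an object; "grip_force" is the grip in N (left out, the last holds). Time passes only in rows, so rows that repeat a pose let the fingers close. It gives the time, the measured TCP pose, the force and the opening at its end, in the units of the state.
- env.state(): the state, without advancing time (a new reading comes with each control period).
- cams.grab_frame(name): name is "scene" or "top" or "wrist"; returns a dict with "img" (400x640x3 uint8, red, green, blue), "K" (3x3 intrinsics, pixels), "rvec" (rotation vector, rad) and "tvec" (3), from world to camera coordinates, as OpenCV has them. Camera axes: x right, y down, z forward; pixel columns grow to the right and rows downward; lengths in mm; the calibration is good to about 2 mm. A picture is of the moment at which its call begins. There is no depth.
- env.job_done(): hands the job in, once; it reports no verdict.
Trained networks look in a picture, given as the dict that the camera call returned (one of the last four; its "shot" number tells which), for a name from the list of things; names that differ only in an ending like _2 or _b are one class to them, and where a whole thing is asked for, a point or a joint stands for the part that bears it (a point fixed in the world has none). Each returns a list of dicts, best first, with "conf" (0 to 1); they miss things now and then, are a little off and sometimes report something else, mostly with a low value. They report only what shows in the picture. A call takes as long as a camera call.
- cams.silhouettes(picture, name): "region" (400x640 bool, what is visible of it) and "centre" ([column, row] in pixels, amid what is visible of it).
The state is a dict: "time_s": time; "qpos": joint angles; "qvel": joint speeds; "effort": joint torques, N m; "ee_pos": TCP position; "ee_rot": TCP orientation; "force": force on the tool from outside, world axes, zero at the start; "torque": the same for the moment, N m; "gripper_width": finger opening in mm.
Only numpy, scipy, OpenCV 4.12 (cv2) and the standard library are available. Lean on these libraries where they do the work, as an engineer would, in place of code of your own. Each camera call takes 0.05 s, during which the arm holds its last target.

## Working session

There is one attempt and no reset: what is moved stays moved. The work goes in short steps, Python scripts to look and compute and a tool call to move; the robot and the scene stay as the last step left them, time stands still between calls to the robot, and variables do not carry over. Pictures are saved under pics/ and viewed, and the job is handed in when it is done.

Besides the shell and the picture viewer there is one more tool, called as name([rows], argument=value, ...), one row to a line, values as JSON. arm_command: Moves the arm, as the interface text tells. Its arguments: {"type":"object","properties":{"deltas":{"type":"array","items":{"type":"array"}},"grip_force":{"type":"number"}},"required":["deltas"]}

```bash
mkdir -p pics; ls; cat > h.py <<'E'
import numpy as np, cv2
from workcell import env, cams
def save(p,n): cv2.imwrite('pics/'+n+'.png', p['img'][:,:,::-1])
def ray(p,uv):
    R=cv2.Rodrigues(np.array(p['rvec'],float))[0]; t=np.array(p['tvec'],float).ravel()
    d=R.T@np.linalg.inv(p['K'])@np.array([uv[0],uv[1],1.]); return -R.T@t, d
def atz(p,uv,z):
    o,d=ray(p,uv); return o+d*(z-o[2])/d[2]
def proj(p,X):
    return cv2.projectPoints(np.array(X,float).reshape(-1,3),np.array(p['rvec'],float),np.array(p['tvec'],float),np.array(p['K'],float),None)[0].reshape(-1,2)
E
python3 - <<'E'
from h import *
s=env.state(); print(s, env.tip_reach)
for c in ['top','scene']:
    p=cams.grab_frame(c); save(p,c+'0')
    for n,z in [('unit',117),('tray_handle',85),('tin',100),('tub',95),('tape',25),('scissors',5),('spool',50+117),('jar',60),('screw_grip',83)]:
        for d in cams.silhouettes(p,n)[:2]:
            print(c,n,round(d['conf'],2),np.round(d['centre']),np.round(atz(p,d['centre'],z)), d['region'].sum())
E
```

```text
pics
{'time_s': 0.0, 'qpos': array([-7.38553158e+01,  1.83514585e+01,  8.97069799e+01,  6.04388588e-04,
        7.20432255e+01, -1.14736178e+00]), 'qvel': array([ 0.0538543 , -0.1318245 ,  0.08901551,  0.02862323, -0.01446636,
       -0.00199139]), 'effort': array([ 2.91189848e-03, -4.12460375e+01, -2.31972241e+01,  7.30384723e-02,
        4.57093993e-02, -1.54062764e-04]), 'ee_pos': array([ 170.76850569, -548.54512853,  224.11820474]), 'ee_rot': array([-91.47120144,  89.89833451, 105.82065769]), 'force': array([ 0.25538673, -0.22156667,  0.34495401]), 'torque': array([-0.015373  , -0.0104145 , -0.05024819]), 'gripper_width': 91.31647009431632} 11.0
top unit 0.7 [329. 138.] [774. -34. 117.] 10730
top unit 0.17 [235. 165.] [694. 222. 117.] 1081
top tray_handle 0.98 [319. 185.] [648.  -8.  85.] 1710
top tin 0.78 [234. 167.] [694. 228. 100.] 1066
top tin 0.16 [322. 185.] [646. -16. 100.] 1612
top tub 0.83 [408. 212.] [ 573. -251.   95.] 2826
top tub 0.72 [234. 166.] [696. 229.  95.] 1038
top tape 0.87 [210. 224.] [548. 299.  25.] 659
top scissors 0.89 [393. 310.] [ 313. -216.    5.] 729
top scissors 0.64 [354. 148.] [ 785. -109.    5.] 294
top spool 0.6 [356. 149.] [ 726. -105.  167.] 315
scene unit 0.55 [305. 296.] [838. -47. 117.] 16631
scene tray_handle 0.72 [321. 227.] [617.   1.  85.] 236
scene tin 0.83 [418. 258.] [741. 216. 100.] 1710
scene tub 0.62 [221. 231.] [ 625. -246.   95.] 3530
scene tape 0.55 [429. 208.] [511. 311.  25.] 634
scene scissors 0.69 [237. 170.] [ 293. -241.    5.] 456
scene spool 0.77 [279. 254.] [762. -98. 167.] 554
```

```bash
python3 - <<'E'
import cv2
a=cv2.imread('pics/top0.png');b=cv2.imread('pics/scene0.png')
cv2.imwrite('pics/top0c.png',cv2.resize(a[80:280,190:450],None,fx=3,fy=3)[:600])
cv2.imwrite('pics/scene0c.png',cv2.resize(b[160:360,190:450],None,fx=3,fy=3)[:600])
E
```

```text
(no output)
```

View pics/top0c.png

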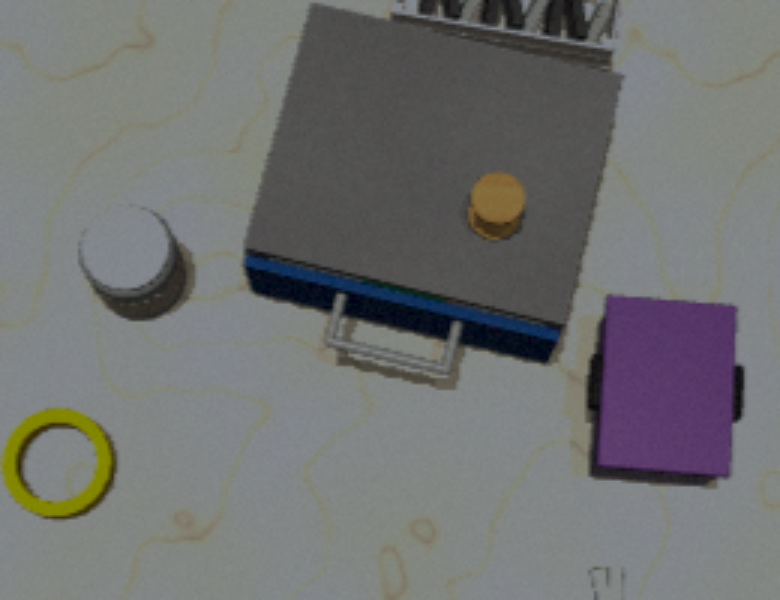

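View pics/scene0c.png

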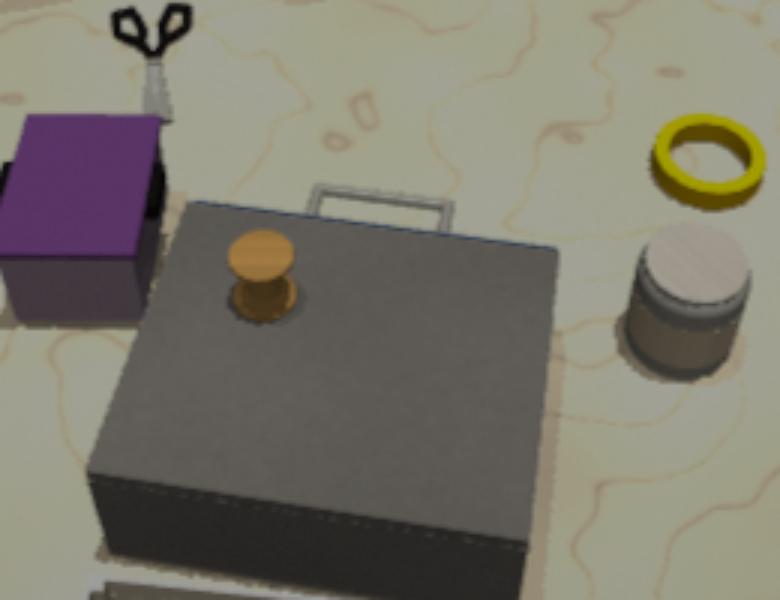

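View pics/top0.png

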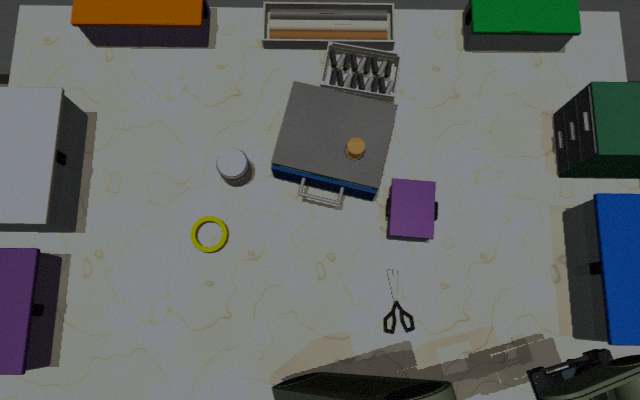

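```bash
python3 - <<'E'
from h import *
from scipy.spatial.transform import Rotation as Ro
p=cams.grab_frame('top')
f=lambda x,y:(190+x/3,80+y/3)
def g(x,y,z): return atz(p,f(x,y),z)
a,b=g(333,345,85),g(449,371,85); print('bar',a,b,np.linalg.norm(a-b),(a+b)/2)
c1,c2,c3,c4=g(310,5,117),g(622,75,117),g(568,325,117),g(247,250,117)
for c in (c1,c2,c3,c4): print(np.round(c))
e=g(247,262,106),g(562,328,106); print('panel',e)
for u,v in [(a,b),(c1,c2),(c4,c3),e]:
    d=u-v; print('yaw of y-axis',np.degrees(np.arctan2(d[1],d[0]))-90,np.linalg.norm(d))
d=c1-c4;print(np.degrees(np.arctan2(d[1],d[0])));d=c2-c3;print(np.degrees(np.arctan2(d[1],d[0])))
s=env.state(); R=Ro.from_euler('xyz',s['ee_rot'],degrees=True).as_matrix(); print(np.round(R,2),s['qpos'])
print(g(496,190,167))
E
```

```text
bar [619.69149468  41.68336566  85.        ] [596.46586669 -64.65979688  85.        ] 108.8498875232568 [608.07868069 -11.48821561  85.        ]
[940.  68. 117.]
[ 873. -223.  117.]
[ 633. -170.  117.]
[700. 120. 117.]
panel (array([691.61518839, 120.78834492, 106.        ]), array([ 632.75188046, -165.81281823,  106.        ]))
yaw of y-axis -12.320092781604757 108.8498875232568
yaw of y-axis -12.923923559913163 298.7507000115238
yaw of y-axis -12.981862455540906 297.57915680464447
yaw of y-axis -11.606241689418354 292.5835192577542
-12.301836111977586
-12.575636732310326
[[ 0.    0.3  -0.95]
 [-0.   -0.95 -0.3 ]
 [-1.    0.    0.  ]] [-7.38524991e+01  1.83110490e+01  8.96380293e+01 -3.47627612e-04
  7.20439753e+01 -1.14792291e+00]
[ 741.68352565 -101.94526305  167.        ]
```

arm_command([
  [0.42,[30,35,0],0.07],
  [0.42,[60,70,0],0.14],
  [0.42,[90,105,0],0.21],
  [0.42,[120,140,0],0.28],
  [0.42,[150,175,0],0.35],
  [0.42,[180,210,0],0.42],
  [0.42,[210,250,0],0.49],
  [0.42,[240,290,0],0.56],
  [0.42,[270,330,0],0.63],
  [0.42,[300,370,0],0.7],
  [0.42,[330,405,0],0.77],
  [0.42,[360,440,0],0.84],
  [0.42,[390,475,0],0.91],
  [0.42,[415,510,0],0.98],
  [0.42,[437,537,0],1.05],
  [0.42,[437,537,0],1.05],
  [0.42,[437,537,0],1.05],
])

```text
time_s: 2.75
ee_pos: [607.9, -11.6, 224.5]
ee_rot: [-51.4, 89.9, -153.9]
force: [-0.1, 0.3, -0.5]
gripper_width: 38.1
```

```bash
python3 - <<'E'
from h import *
p=cams.grab_frame('wrist'); save(p,'w1')
for n in ['tray_handle']:
    for d in cams.silhouettes(p,n)[:2]: print(d['conf'],d['centre'],atz(p,d['centre'],85))
for X in ([608,-11.5,85],[619.7,41.7,85],[596.5,-64.7,85]): print(proj(p,X))
s=env.state();print(s['ee_pos'],s['ee_rot'],s['qpos'],s['gripper_width'],s['force'])
E
```

```text
0.63 [369.4, 140.4] [666.19017744  28.85790268  85.        ]
[[316.29338697 195.95618201]]
[[316.2799983  137.55433135]]
[[316.50184917 249.0129937 ]]
[607.26406359 -12.79748243 224.89877125] [ -40.9899853    89.95463071 -143.59600533] [-2.27697055e+00  2.12705081e+01  8.51752395e+01 -2.95591972e-02
  7.35896715e+01  1.03374091e+01] 38.192844898933124 [-0.19187581 -0.52308469 -0.43212572]
```

View pics/w1.png

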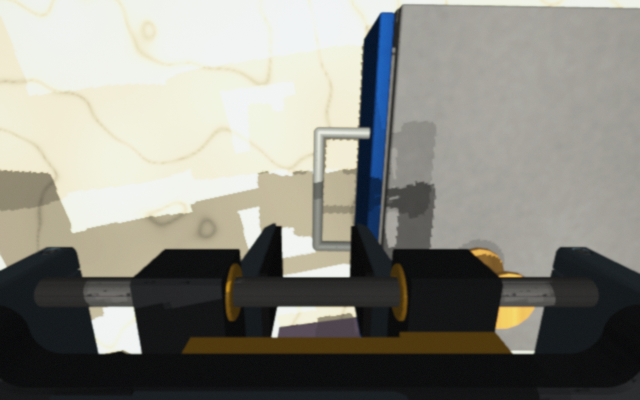

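arm_command([
  [0.42,[3,0,-30],0],
  [0.42,[3,0,-60],0],
  [0.42,[3,0,-90],0],
  [0.42,[3,0,-115],0],
  [0.42,[3,0,-130],0],
  [0.42,[3,0,-145],0],
  [0.42,[3,0,-145],0],
  [0.0,[3,0,-145],0],
  [0.0,[3,0,-145],0],
  [0.0,[3,0,-145],0],
  [0.0,[3,0,-145],0],
  [0.0,[3,0,-145],0],
], grip_force=30)

```text
time_s: 4.05
ee_pos: [610.2, -11.9, 80.8]
ee_rot: [-87.0, 89.9, 170.4]
force: [-4.1, 0.5, 5.9]
gripper_width: 9.3
```

arm_command([
  [0.0,[-2,0.4,0],0],
  [0.0,[-6,1.3,0],0],
  [0.0,[-12,2.7,0],0],
  [0.0,[-20,4.4,0],0],
  [0.0,[-30,6.6,0],0],
  [0.0,[-40,8.9,0],0],
  [0.0,[-50,11.1,0],0],
  [0.0,[-60,13.3,0],0],
  [0.0,[-70,15.5,0],0],
  [0.0,[-80,17.7,0],0],
  [0.0,[-90,20,0],0],
  [0.0,[-100,22.2,0],0],
  [0.0,[-110,24.4,0],0],
  [0.0,[-119,26.4,0],0],
  [0.0,[-126,28,0],0],
  [0.0,[-132,29.3,0],0],
  [0.0,[-136,30.2,0],0],
  [0.0,[-139,30.8,0],0],
  [0.0,[-141,31.3,0],0],
  [0.0,[-141,31.3,0],0],
])

```text
time_s: 6.05
ee_pos: [471.7, 20.9, 80.7]
ee_rot: [132.0, 89.7, 29.4]
force: [4.1, 5.2, 3.0]
gripper_width: 9.0
```

arm_command([
  [0.0,[-1,0.2,0],0],
  [0.0,[-2,0.4,0],0],
  [0.0,[-3,0.6,0],0],
  [0.0,[-4,0.9,0],0],
  [0.0,[-5,1.1,0],0],
  [0.0,[-6,1.3,0],0],
  [0.0,[-7,1.5,0],0],
  [0.0,[-8,1.7,0],0],
  [0.0,[-8,1.7,0],0],
  [0.0,[-8,1.7,0],0],
])

```text
time_s: 7.05
ee_pos: [464.7, 22.6, 80.7]
ee_rot: [126.0, 89.6, 23.4]
force: [6.3, 5.6, -1.3]
gripper_width: 9.4
```

arm_command([
  [0.0,[-1,0.2,0],0],
  [0.0,[-2,0.4,0],0],
  [0.0,[-3,0.7,0],0],
  [0.0,[-4,0.9,0],0],
  [0.0,[-5,1.1,0],0],
  [0.0,[-5,1.1,0],0],
  [0.0,[-5,1.1,0],0],
])

```text
time_s: 7.75
ee_pos: [464.7, 22.6, 80.8]
ee_rot: [105.8, 89.0, 3.2]
force: [17.5, 0.6, -12.3]
gripper_width: 9.3
```

```bash
python3 - <<'E'
from h import *
s=env.state();print(s['ee_pos'],s['force'],s['qpos'])
p=cams.grab_frame('top'); save(p,'t2')
for n,z in [('screw_grip',97),('jar',70),('tray_handle',85)]:
    for d in cams.silhouettes(p,n)[:2]: print(n,d['conf'],d['centre'],atz(p,d['centre'],z),d['region'].sum())
cv2.imwrite('pics/t2c.png',cv2.resize(p['img'][80:280,190:450,::-1],None,fx=3,fy=3))
q=cams.grab_frame('scene');save(q,'s2')
E
```

```text
[464.6572568   22.58839074  80.81906403] [ 17.46609802   0.62168373 -12.29129848] [1.34400852e+00 1.67315728e+01 1.16028048e+02 4.48418369e-02
 4.62466096e+01 1.38861491e+01]
jar 0.44 [278.4, 201.1] [605.21288767 104.54105063  70.        ] 139
tray_handle 0.84 [324.7, 204.0] [595.0743615  -23.66429746  85.        ] 4582
```

View pics/t2c.png

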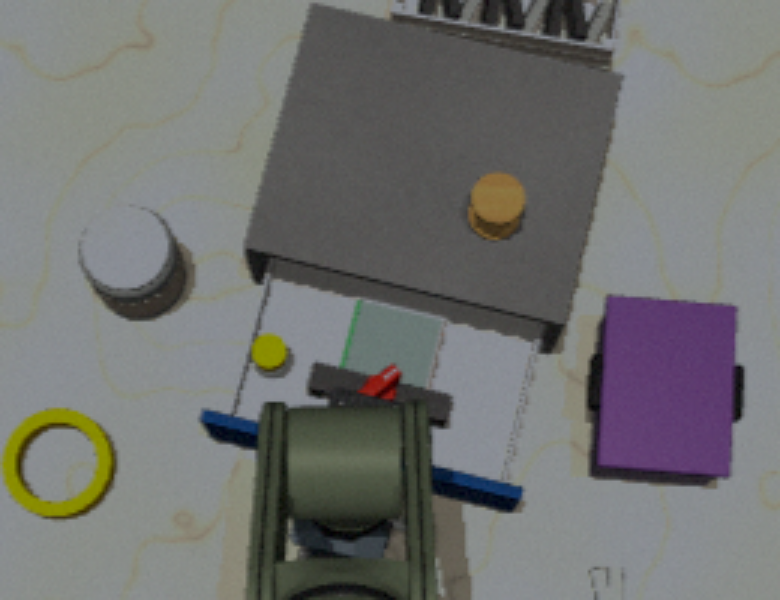

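View pics/s2.png

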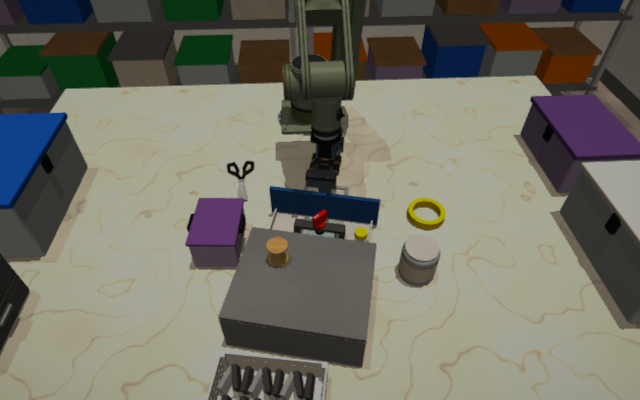

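arm_command([
  [0.0,[2,-0.4,0],0],
  [0.0,[4,-0.9,0],0],
  [0.0,[4,-0.9,0],0],
  [0.35,[4,-0.9,0],0],
  [0.35,[4,-0.9,0],0],
  [0.35,[4,-0.9,0],0],
  [0.35,[4,-0.9,0],0],
  [0.35,[4,-0.9,15],0],
  [0.35,[4,-0.9,40],0],
  [0.35,[4,-0.9,80],0],
  [0.35,[4,-0.9,120],0],
  [0.35,[4,-0.9,145],0],
  [0.35,[4,-0.9,145],0],
  [0.35,[4,-0.9,145],0],
])

```text
time_s: 9.4
ee_pos: [460.4, 21.1, 224.7]
ee_rot: [-65.0, 90.0, -167.5]
force: [-1.1, 0.2, -1.0]
gripper_width: 31.8
```

```bash
python3 - <<'E'
from h import *
s=env.state();print(s['ee_pos'],s['force'],s['qpos'])
p=cams.grab_frame('wrist'); save(p,'w3')
np.save('w3.npy',p,allow_pickle=True)
for n,z in [('screw_grip',97),('jar',70),('tray_handle',85)]:
    for d in cams.silhouettes(p,n)[:2]: print(n,d['conf'],d['centre'],atz(p,d['centre'],z),d['region'].sum())
print(proj(p,[[464.7,22.6,85],[581.7,-4,97]]))
E
```

```text
[460.38313043  21.13244651 224.74191277] [-1.08252426  0.16084443 -0.97685936] [ 1.20002448e+00  7.99918916e+00  1.03600750e+02 -2.64223980e-03
  6.84123899e+01  1.37487745e+01]
screw_grip 0.96 [443.8, 187.9] [575.69515738   6.52216941  97.        ] 998
jar 0.89 [455.0, 71.1] [607.05850426 103.83243865  70.        ] 1603
tray_handle 0.96 [457.7, 154.0] [595.88739175  31.90358775  85.        ] 44859
[[320.18275966 193.66748873]
 [451.66788589 197.4951322 ]]
```

View pics/w3.png

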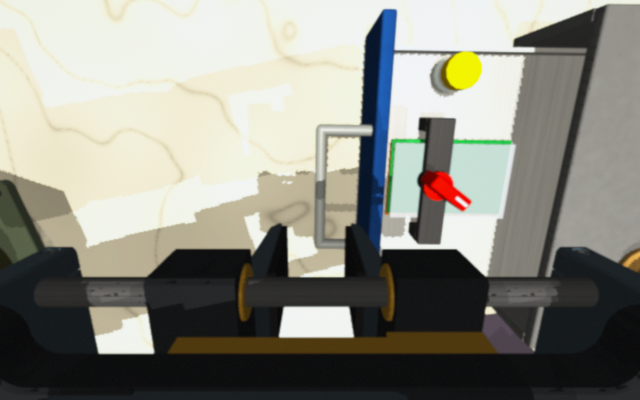

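```bash
python3 - <<'E'
import cv2
a=cv2.imread('pics/w3.png')[90:260,380:540]
cv2.imwrite('pics/w3c.png',cv2.resize(a,None,fx=3.5,fy=3.5,interpolation=cv2.INTER_CUBIC))
E
```

```text
(no output)
```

View pics/w3c.png

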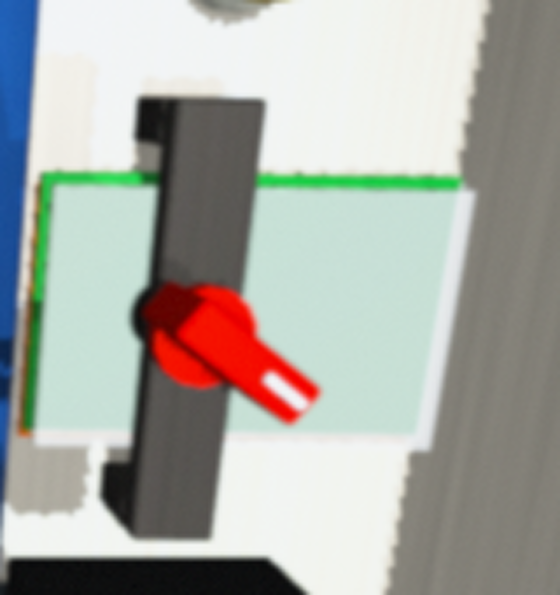

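```bash
python3 - <<'E'
from h import *
p=np.load('w3.npy',allow_pickle=True).item()
P=[atz(p,(380+x/3.5,90+y/3.5),97) for x,y in [(212,300),(180,338),(321,391),(291,423)]]
for c in P: print(np.round(c,1))
print('c',np.mean(P,0))
d=(P[2]+P[3]-P[0]-P[1])/2; print(np.linalg.norm(d),np.degrees(np.arctan2(d[1],d[0])))
for u,v in [(P[0],P[2]),(P[1],P[3])]: print(np.linalg.norm(v-u),np.degrees(np.arctan2(v[1]-u[1],v[0]-u[0])))
# hub disc and bar of tray direction
h=[atz(p,c,85) for c in [(321,132),(320,246)]];d=h[0]-h[1];print(h,np.degrees(np.arctan2(d[1],d[0]))-90)
E
```

```text
[574.1  18.3  97. ]
[564.9  10.2  97. ]
[599.2 -12.   97. ]
[590.7 -19.   97. ]
c [582.23701741  -0.62852567  97.        ]
39.15307782359736 -49.47303943012158
39.338461742610804 -50.374039995044754
38.97746672757115 -48.56369343059299
[array([477.59015862,  78.31966805,  85.        ]), array([453.14454302, -29.60058012,  85.        ])] -12.76300767896032
```

arm_command([
  [0.4,[10,-2,0],0.09],
  [0.4,[25,-4,0],0.18],
  [0.4,[40,-7,0],0.27],
  [0.4,[55,-10,0],0.36],
  [0.4,[70,-13,0],0.45],
  [0.4,[85,-16,0],0.54],
  [0.4,[100,-19,0],0.63],
  [0.4,[112,-21,0],0.72],
  [0.4,[122,-22.5,0],0.81],
  [0.4,[122,-22.5,0],0.9],
  [0.4,[122,-22.5,0],0.925],
  [0.4,[122,-22.5,0],0.925],
  [0.4,[122,-22.5,0],0.925],
])

```text
time_s: 10.9
ee_pos: [582.6, -1.3, 224.5]
ee_rot: [-137.5, 90.0, 172.9]
force: [0.8, -0.6, 0.4]
gripper_width: 36.7
```

```bash
python3 - <<'E'
from h import *
s=env.state();print(s['ee_pos'],s['qpos'],s['gripper_width'])
p=cams.grab_frame('wrist'); save(p,'w4')
for d in cams.silhouettes(p,'screw_grip')[:2]: print(d['conf'],d['centre'],atz(p,d['centre'],97),d['region'].sum())
print(proj(p,[[582.2,-1.5,97]]))
cv2.imwrite('pics/w4c.png',cv2.resize(p['img'][100:300,200:440,::-1],None,fx=3,fy=3))
E
```

```text
[582.58317334  -1.27706019 224.54357183] [-1.25946716e+00  1.90385543e+01  8.86223041e+01  5.27182677e-03
  7.23882635e+01 -4.16440771e+01] 36.698733496618715
0.72 [316.1, 192.6] [577.93146017   3.67570638  97.        ] 974
[[315.98013772 199.73385686]]
```

View pics/w4c.png

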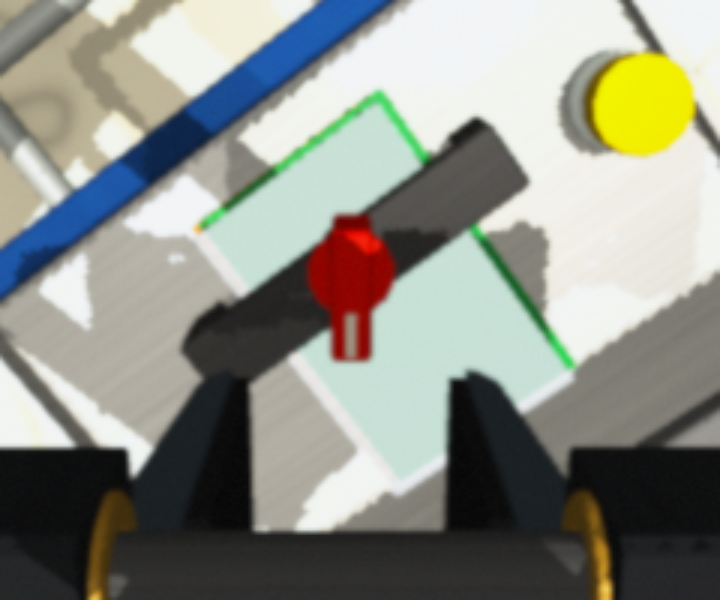

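arm_command([
  [0.4,[-0.4,0,-30],0],
  [0.4,[-0.4,0,-60],0],
  [0.4,[-0.4,0,-90],0],
  [0.4,[-0.4,0,-115],0],
  [0.4,[-0.4,0,-130],0],
  [0.4,[-0.4,0,-144],0],
  [0.4,[-0.4,0,-144],0],
  [0.0,[-0.4,0,-144],0],
  [0.0,[-0.4,0,-144],0],
  [0.0,[-0.4,0,-144],0],
  [0.0,[-0.4,0,-144],0],
  [0.0,[-0.4,0,-144],0],
], grip_force=25)

```text
time_s: 12.2
ee_pos: [583.3, -1.2, 82.0]
ee_rot: [58.2, 89.9, 8.6]
force: [-0.4, 0.1, 3.9]
gripper_width: 12.7
```

arm_command([
  [0.0,[0,0,0],-0.06],
  [0.0,[0,0,0],-0.16],
  [0.0,[0,0,0],-0.26],
  [0.0,[0,0,0],-0.36],
  [0.0,[0,0,0],-0.46],
  [0.0,[0,0,0],-0.56],
  [0.0,[0,0,0],-0.66],
  [0.0,[0,0,0],-0.76],
  [0.0,[0,0,0],-0.86],
  [0.0,[0,0,0],-0.96],
  [0.0,[0,0,0],-1.06],
  [0.0,[0,0,0],-1.16],
  [0.0,[0,0,0],-1.26],
  [0.0,[0,0,0],-1.36],
  [0.0,[0,0,0],-1.46],
  [0.0,[0,0,0],-1.56],
  [0.0,[0,0,0],-1.66],
  [0.0,[0,0,0],-1.76],
  [0.0,[0,0,0],-1.86],
  [0.0,[0,0,0],-1.9],
])

```text
time_s: 14.2
ee_pos: [581.6, -0.8, 81.9]
ee_rot: [-48.2, 89.9, 153.2]
force: [-4.2, 2.6, 7.4]
gripper_width: 12.7
```

```bash
python3 - <<'E'
from h import *
s=env.state();print(s['ee_pos'],s['qpos'],s['gripper_width'],s['force'],s['torque'],s['effort'])
p=cams.grab_frame('top'); save(p,'t5')
cv2.imwrite('pics/t5c.png',cv2.resize(p['img'][80:280,190:450,::-1],None,fx=3,fy=3))
p=cams.grab_frame('wrist'); save(p,'w5')
E
```

```text
[581.55018993  -0.77758246  81.91100779] [-1.23479508e+00  2.60080302e+01  1.00010411e+02  5.55189431e-02
  5.40756554e+01  6.72941784e+01] 12.725784026155887 [-4.1898063   2.62962391  7.38255963] [0.42560721 0.63983635 0.04412287] [-1.32199567e+00 -4.06481731e+01 -1.91072398e+01 -4.53656567e-01
 -1.17471088e+00 -3.78134754e-02]
```

View pics/w5.png

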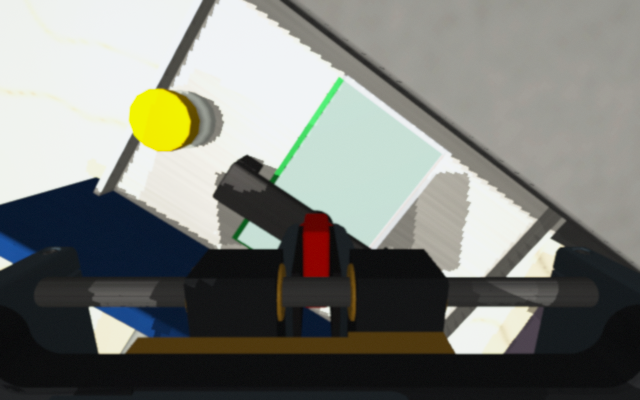

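View pics/t5c.png

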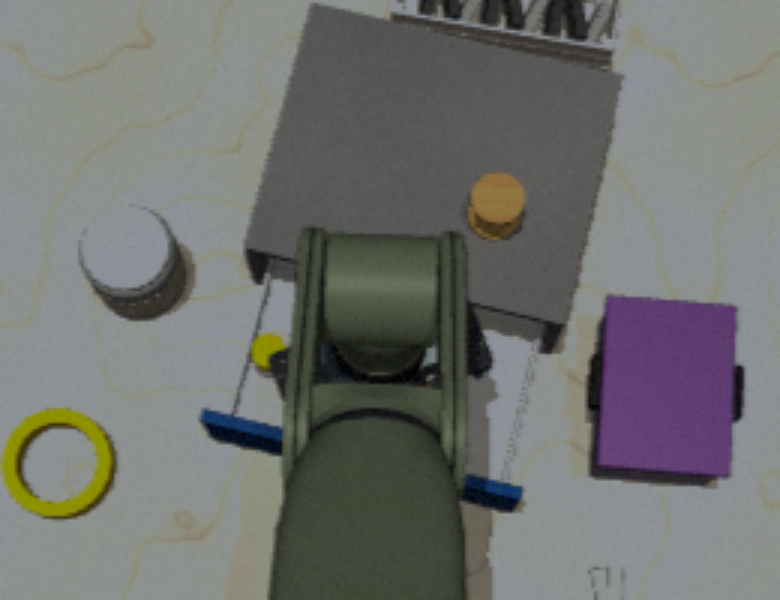

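arm_command([
  [0.0,[0,0,0],-0.06],
  [0.0,[0,0,0],-0.12],
  [0.0,[0,0,0],-0.18],
  [0.0,[0,0,0],-0.24],
  [0.0,[0,0,0],-0.3],
  [0.0,[0,0,0],-0.36],
  [0.0,[0,0,0],-0.42],
  [0.0,[0,0,0],-0.46],
  [0.0,[0,0,0],-0.5],
  [0.0,[0,0,0],-0.54],
  [0.0,[0,0,0],-0.54],
  [0.0,[0,0,0],-0.54],
])

```text
time_s: 15.5
ee_pos: [581.6, -0.3, 81.9]
ee_rot: [-38.8, 89.9, 131.8]
force: [-2.3, 3.5, 8.0]
gripper_width: 12.7
```

```bash
python3 - <<'E'
from h import *
s=env.state();print(s['qpos'],s['force'],s['torque'],s['effort'])
E
```

```text
[ -1.21442674  26.01051475 100.00721004   0.12511422  54.07675724
  98.10347972] [-2.29356061  3.5095054   7.96178313] [ 0.69678566  0.63245094 -0.01485835] [ -2.04241969 -40.70345521 -19.11178887  -0.95128868  -1.17654953
  -0.05145934]
```

arm_command([
  [0.0,[0,0,0],-0.02],
  [0.0,[0,0,0],-0.04],
  [0.0,[0,0,0],-0.06],
  [0.0,[0,0,0],-0.08],
  [0.0,[0,0,0],-0.1],
  [0.0,[0,0,0],-0.1],
])

```text
time_s: 16.1
ee_pos: [581.7, -0.2, 81.9]
ee_rot: [-26.9, 89.9, 138.1]
force: [-3.5, 4.6, 7.0]
gripper_width: 13.3
```

```bash
python3 - <<'E'
from h import *
s=env.state();print(s['qpos'],s['force'],s['torque'],s['effort'],s['gripper_width'])
E
```

```text
[-1.18997363e+00  2.60098844e+01  1.00004297e+02  8.70798655e-02
  5.40677592e+01  1.03724640e+02] [-3.53018928  4.57524366  7.00693319] [0.81789846 0.56769273 0.75183944] [ -3.2989613  -40.77701569 -19.06311572  -0.66781562  -1.11525849
   0.83553717] 13.267865717331308
```

arm_command([
  [0.0,[0,0,0],0.05],
  [0.0,[0,0,0],0.15],
  [0.0,[0,0,0],0.25],
  [0.0,[0,0,0],0.35],
  [0.0,[0,0,0],0.45],
  [0.0,[0,0,0],0.55],
  [0.0,[0,0,0],0.65],
  [0.0,[0,0,0],0.75],
  [0.0,[0,0,0],0.85],
  [0.0,[0,0,0],0.95],
  [0.0,[0,0,0],1.05],
  [0.0,[0,0,0],1.15],
  [0.0,[0,0,0],1.25],
  [0.0,[0,0,0],1.35],
  [0.0,[0,0,0],1.45],
  [0.0,[0,0,0],1.53],
  [0.0,[0,0,0],1.58],
  [0.0,[0,0,0],1.6],
  [0.0,[0,0,0],1.6],
  [0.0,[0,0,0],1.6],
])

```text
time_s: 18.1
ee_pos: [582.5, -1.5, 81.9]
ee_rot: [64.8, 90.0, -38.6]
force: [-1.3, -0.2, 5.6]
gripper_width: 12.5
```

```bash
python3 - <<'E'
from h import *
s=env.state();print(s['qpos'],s['force'],s['torque'],s['gripper_width'])
for c in ['wrist','top','scene']:
    p=cams.grab_frame(c); save(p,c[0]+'6')
    if c!='wrist':
        for n,z in [('tin',100),('tub',95),('tape',25),('scissors',5),('spool',167),('jar',60)]:
            for d in cams.silhouettes(p,n)[:1]: print(c,n,round(d['conf'],2),np.round(atz(p,d['centre'],z)))
E
```

```text
[-1.26313017e+00  2.60254746e+01  9.99748724e+01 -2.41620936e-02
  5.39739929e+01  1.21331060e+01] [-1.32567697 -0.16053103  5.56582463] [-0.04565716  0.22066227  0.05357796] 12.523276935631944
top tin 0.77 [697. 227. 100.]
top tub 0.76 [ 573. -252.   95.]
top tape 0.81 [541. 323.  25.]
top scissors 0.76 [ 317. -216.    5.]
top spool 0.76 [727. -98. 167.]
top jar 0.72 [614. 105.  60.]
scene tin 0.74 [740. 218. 100.]
scene tub 0.56 [ 623. -254.   95.]
scene tape 0.63 [550. 291.  25.]
scene scissors 0.84 [ 303. -232.    5.]
scene spool 0.67 [ 759. -103.  167.]
scene jar 0.7 [631.  91.  60.]
```

View pics/w6.png

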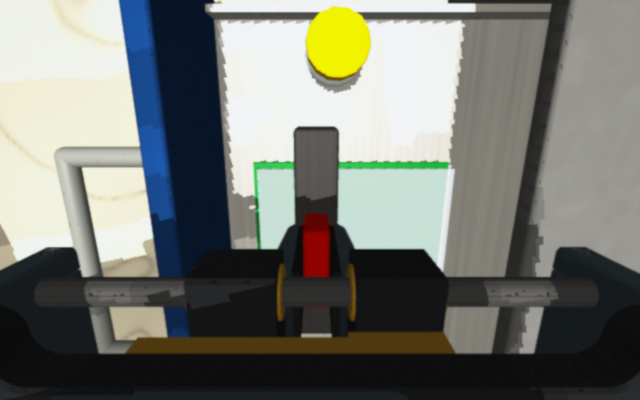

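View pics/t6.png

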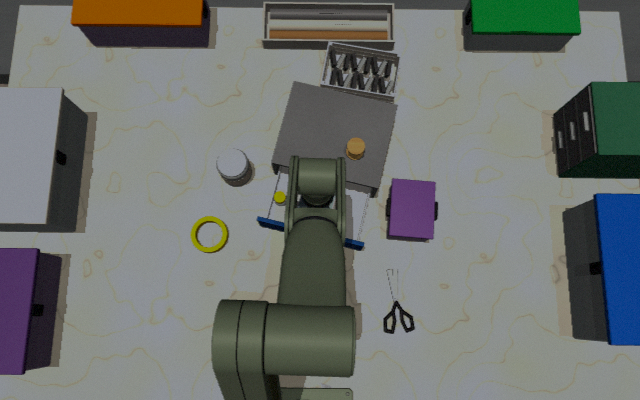

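```bash
python3 - <<'E'
from h import *
print(env.job_done()); s=env.state(); print(s['ee_pos'],s['gripper_width'])
E
```

```text
the job is handed in; nothing more can be done
None
the job is handed in; nothing more can be done
```

I pulled the tray out to its stop, turned the thumbscrew clockwise until it seated, and backed it off a quarter turn. I then handed the job in with the fingers still gripping it. No verdict came back. The job took about 18 s of the 54 s allowed.

- **Tray:** it moved about 149 mm. Pulling harder raised the force from about 6 to 17 N with no further movement. At the end the screw sat within 1 mm of where it was right after the pull, so the tray had stayed out.
- **Screw seating:** the torque rose to 0.75 N m at the angle I expected for the seat, and the bar shifted slightly in the jaws there.
- **Back-off:** I turned it back 1.60 rad to make up for the slight overshoot at the seat. The last wrist picture shows the red bar parallel to the steel bridge, about 90° from seated. By joint angles it is about 89°.
- **Grip:** the commanded grip is 25 N, with the jaws stopped at 12.5 mm on the 13 mm bar. By the tool pose, the grasp point was about 7 mm above the grip's centre.
- **Other things:** the jar is upright. The tin, tub, scissors and spool look unmoved in the last pictures.
- **One disagreement:** the network's tape position differed from its first reading by up to about 44 mm. The top and scene views disagreed in opposite directions, and the roll is at the same pixels in the top picture, so I took this as detector noise.

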